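# Feel for the concealed catch of the air pump's battery cap

## Task

Open the battery cap of the round aquarium air pump that lies on its face on the worktop: rest the shut fingertips gently on the flat face of its grey back cover, feel across the cover until they find the recessed push plate of the concealed catch, and press that plate fully home so that the cap in the middle pops up and stays up. Touch and press only: grasp and lift nothing, leave the pots, bottles and other things round it where they are, and draw the hand clear at the end.

Things in the scene. Friction and masses are not known exactly. Their poses are not given: they have to be found in the camera images.
- cover_centre (a point): The battery-driven aquarium air pump, a round puck lying on its face and fixed to the worktop, 200 mm across and 45 mm tall. This point is the centre of its flat round back cover (grey, radius 100 mm), on the cover's upper face; the face is level. Its axes do not tell how the cover is turned.
- pump: The black housing under the cover (196 mm across, 33 mm tall); origin at the centre of its underside, on the worktop. Its axes do not tell how the cover is turned.
- catch (a joint): Concealed catch: flat round plate in a 52 mm wide round recess of the cover, same grey; recess centre 60 mm from the cover's centre, in a direction that differs each time and is not given (feel for it, or see its rim). Plate 2 mm below the cover's face; no spring: gives straight down at about 3 N, stays where pushed. Value: depth pushed, 0 to 0.006 m fully home (8 mm below the face).
- battery_cap (a joint): The round battery cap, 48 mm across, in the middle of the cover, at first nearly flush with it (0.5 mm proud). It is driven by the catch and rises straight up, twice as far as the catch is pushed in. Value: its rise, 0 to 0.012 m.
- pellet_pot: round food pot with a screw lid, 64 mm across, 62 mm tall; a loose bystander near the pump, to be left alone. Origin at the centre of its underside.
- reagent_a: small brown dropper bottle with black rubber top, 33 mm across, 102 mm tall; a loose bystander near the pump, to be left alone. Origin at the centre of its underside.
- reagent_b: small brown dropper bottle with black rubber top, 33 mm across, 102 mm tall; a loose bystander near the pump, to be left alone. Origin at the centre of its underside.
- flake_pot: round food pot with a screw lid, 56 mm across, 75 mm tall; a loose bystander near the pump, to be left alone. Origin at the centre of its underside.
- algae_magnet: black magnet cleaner for aquarium glass, 66x85x44 mm; a loose bystander near the pump, to be left alone. Origin at the centre of its underside.
- syringe: white plastic syringe lying flat, within 88x108 mm, 17 mm thick; a loose bystander near the pump, to be left alone. Origin at the centre of its underside.

How it is judged (in metres and radians):
On the way, in this order (a step that is already met when the one before it is completed fails the run):
1. the fingertips rest on the flat face of the back cover beside the catch, which is still unpressed (contact force between the fingers and cover above 0.3 N and contact force between the fingers and catch below 0.1 N and value of joint catch below 0.002 m), for 0.15 s.
2. the catch is pushed home by the fingers and the battery cap has popped up (contact force between the fingers and catch above 0.3 N and value of joint catch above 0.005 m and value of joint battery_cap above 0.0095 m), for 0.05 s.
At the end, for the whole second after the job is handed in: The catch is at least 5 of its 6 mm in and the battery cap at least 9.5 mm up; each loose bystander is within 20 mm of where it stood (value of joint catch above 0.005 m and value of joint battery_cap above 0.0095 m and distance of each of pellet_pot, reagent_a, reagent_b, flake_pot, algae_magnet, syringe from where it was at the start of the episode below 0.02 m); the robot touches nothing.
It fails at once if the cover or the catch is pushed with more than 60 N (contact force between the fingers and cover above 60 N or contact force between the fingers and catch above 60 N).
It fails at once if a bystander is pushed, lifted or carried away (distance of any of pellet_pot, reagent_a, reagent_b, flake_pot, algae_magnet, syringe from where it was at the start of the episode above 0.03 m).
It also fails if it takes over 64 s, if anything falls off the work surface, if the arm or the gripper's body presses on something with over 40 N, if the wrist force passes 120 N, or if a joint passes its speed limit or range.

## Robot

A 7-joint arm with a two-finger parallel gripper is mounted at the origin on a cart in front of the work surface, level with it; the furniture and walls round the work are solid. World frame = base frame: x ahead of the robot, y to its left, z up, the work surface at z = 0. Lengths are in mm, angles in rad, forces in N, time in s.
With the tool pointing down it reaches from about 425 to 875 mm from the base axis. Payload 9.9 kg.
Tool frame: the origin (TCP) lies where the fingers leave the gripper's body, on its centre line; the fingertips stand 73 mm ahead of it and the grasp point (between the pads) lies 54 mm ahead of it; z points along the fingers, y is the line along which they close (so a half turn about z gives the same grasp; the last joint's range is limited). The gripper opens to 85 mm and grips with 20 to 120 N. Pads are 22 mm wide; open, the fingers measure 114 mm over their backs; the gripper's body (76 mm by 85 mm) begins 54 mm behind the grasp point. The pads swing forward as they close: fully open they stand 13 mm farther back than shut.
Start: joints at [-1.381, 0.576, 0.025, 1.437, -0.015, 1.129, -0.057], TCP at [182.508, 649.863, 303.889] pointing down, gripper open.
Joint ranges: [-2.76, 2.76], [-0.34, 2.15], [-1.52, 1.57], [0.19, 2.46], [-1.09, 4.23], [0.17, 1.99], [-2.82, 2.82]. Speed limits (rad/s): [2.22, 2.22, 3.01, 3.01, 3.14, 3.14, 3.14].

## Interface

Orientations are given as a rotation vector (axis times angle).
In Python, from station import get_obs, vision, bot, spotter gives the robot as it stands.
- The arm moves only by the shell command python3 -m crank 'ROWS' [FORCE]. ROWS is JSON, a list that holds one entry, the list of rows, each a list of 5 numbers: the shift along the world's x, y, z in m, then the turn about the world's z in degrees, then the opening in per cent of the stroke, from 0 (shut) to 100 (fully open). In form: [[[dx, dy, dz, spin, fingers], ...]]. A call has 1 to 12 rows; each row shifts and turns the commanded pose from where the row before left it; what a row does not reach is not made up. A row lasts 1/10 s, in which the tool goes at most 50 mm and 8.59 degrees, less where a joint would pass 70% of its speed; a pose out of reach is approached as far as the arm can. A call with a gripper value outside its range is refused whole. The fingers move at their own pace and stop on an object; FORCE is the grip in N (left out, the last holds). Time passes only in rows, so rows that do not move let the fingers close. It gives the time, the measured TCP pose, the force, the opening and the grip force at its end, in the units of the state.
- get_obs(): the state, without advancing time (a new reading comes with each control period).
- vision.grab_frame(name): name is "scene" or "top"; returns a dict with "img" (384x512x3 uint8, blue, green, red), "depth" (384x512 float32, mm along the optical axis (not along the pixel's ray), 0 where there is no reading), "mtx" (3x3 intrinsics, pixels), "xyz" and "orientation" of the camera in the world. Camera axes: x right, y up, looking along -z (the intrinsics and any distortion apply to the point x, -y, -z); pixel columns grow to the right and rows downward; lengths in mm; the calibration is good to about 2 mm. A picture is of the moment at which its call begins.
- bot.close_job(): hands the job in; it is judged then, once.
Trained networks look in a picture, given as the dict that the camera call returned (one of the last four; its "shot" number tells which), for a name from the list of things; names that differ only in an ending like _2 or _b are one class to them, and where a whole thing is asked for, a point or a joint stands for the part that bears it (a point fixed in the world has none). Each returns a list of dicts, best first, with "p" (0 to 1); they miss things now and then, are a little off and sometimes report something else, mostly with a low value. They report only what shows in the picture. A call takes as long as a camera call.
- spotter.recognise(picture, name): "bbox" ([left, top, width, height] in pixels, round what is visible of it).
- spotter.masks_of(picture, name): "region" (384x512 bool, what is visible of it) and "bbox" ([left, top, width, height] in pixels, round what is visible of it).
The state is a dict: "t": time; "joints": joint angles; "qd": joint speeds; "joint_torque": joint torques, N m; "tool_pos": TCP position; "tcp_rot": TCP orientation; "force": force on the tool from outside, world axes, zero at the start; "wrist_torque": the same for the moment, N m; "gripper_width": finger opening in mm; "finger_force": force on a finger pad.
Only numpy, scipy, OpenCV 4.12 (cv2) and the standard library are available. Lean on these libraries where they do the work, as an engineer would, in place of code of your own. Each camera call takes 0.05 s, during which the arm holds its last target. There are 200 camera calls.

## Working session

There is one attempt and no reset: what is moved stays moved. The work goes in short steps, Python scripts to look and compute and a shell command to move; the robot and the scene stay as the last step left them, time stands still between calls to the robot, and variables do not carry over. Pictures are saved under pics/ and viewed, at most 10 in all, crops included, and the job is handed in when it is done.

```bash
mkdir -p pics
cat > h.py <<'E'
import numpy as np,cv2
from scipy.spatial.transform import Rotation as R
from station import get_obs,vision,bot,spotter
def cloud(f):
    d=f["depth"];K=np.array(f["mtx"]);v,u=np.mgrid[:384,:512]
    p=np.stack([(u-K[0,2])/K[0,0]*d,-(v-K[1,2])/K[1,1]*d,-d],-1)
    o=np.array(f["orientation"],float)
    r=R.from_rotvec(o) if o.size==3 else (R.from_matrix(o) if o.size==9 else R.from_quat(o))
    return r.apply(p.reshape(-1,3)).reshape(384,512,3)+np.array(f["xyz"])
E
cat > a.py <<'E'
from h import *
fs=[]
for n in("top","scene"):
    f=vision.grab_frame(n);c=cloud(f);fs.append(f["img"]);np.savez("pics/"+n,c=c,img=f["img"],d=f["depth"])
    print(n,f["xyz"],f["orientation"])
    for k in("pump","battery_cap","catch","pellet_pot","reagent_a","flake_pot","algae_magnet","syringe"):
        for m in spotter.masks_of(f,k)[:2]:
            q=c[m["region"]&(f["depth"]>0)]
            print(k,round(m["p"],2),m["bbox"],np.median(q,0).round() if len(q) else 0,np.percentile(q,97,axis=0).round() if len(q) else 0,np.percentile(q,3,axis=0).round() if len(q) else 0)
    cv2.imwrite("pics/%s.png"%n,f["img"])
o=get_obs();print(o["tool_pos"],o["tcp_rot"],o["force"],o["gripper_width"])
E
python3 a.py
```

```text
top [ 417.80045941   94.43360606 1019.91472966] [ 0.12712954 -0.10436816 -1.59008988]
battery_cap 0.6 [296.7, 185.4, 17.6, 15.4] [561. -12.  46.] [580.   8.  49.] [542. -32.  43.]
catch 0.61 [288.1, 205.9, 18.7, 17.6] [507.   8.  44.] [525.  28.  47.] [487. -11.  41.]
pellet_pot 0.28 [244.7, 143.7, 22.8, 23.4] [659. 115.  74.] [688. 138.  78.] [639.  90.   3.]
pellet_pot 0.24 [297.2, 184.6, 17.4, 19.0] [561. -12.  46.] [580.   8.  49.] [543. -32.  43.]
reagent_a 0.75 [242.0, 174.5, 11.1, 14.3] [593. 143.  69.] [604. 156.  99.] [583. 131.  33.]
reagent_a 0.53 [345.9, 147.9, 19.3, 13.9] [ 656. -151.   60.] [ 671. -140.  100.] [ 646. -173.    2.]
flake_pot 0.84 [242.1, 144.1, 24.8, 24.0] [657. 115.  75.] [685. 136.  78.] [638.  92.  22.]
algae_magnet 0.77 [323.9, 229.1, 30.3, 27.1] [429. -93.  31.] [458. -58.  46.] [ 399. -130.   26.]
syringe 0.71 [296.4, 181.7, 19.4, 19.5] [561. -13.  46.] [582.   8.  49.] [542. -33.  43.]
syringe 0.67 [218.1, 211.4, 30.2, 33.9] [473. 176.  14.] [513. 214.  19.] [430. 141.   8.]
scene [ 198.08750489 -654.28874912  680.92756595] [ 0.92455926 -0.1869591 
[... 409 characters left out ...]
, 34.8, 48.9] [ 508. -173.   59.] [ 540. -138.   64.] [ 487. -190.    6.]
reagent_a 0.96 [264.2, 161.2, 9.7, 37.4] [595. 137.  50.] [613. 149.  90.] [584. 130.  11.]
reagent_a 0.73 [357.6, 230.3, 18.7, 38.3] [ 655. -162.   50.] [ 672. -146.   97.] [ 646. -171.    5.]
flake_pot 0.66 [288.8, 164.0, 26.0, 33.8] [655. 102.  58.] [683. 134.  77.] [638.  90.  13.]
algae_magnet 0.95 [222.4, 260.5, 46.1, 38.1] [ 423. -104.   30.] [457. -58.  45.] [ 395. -133.    4.]
syringe 0.72 [194.2, 191.8, 44.8, 14.1] [482. 170.  12.] [515. 215.  18.] [432. 141.   0.]
[182.55015254 649.84546595 303.88878262] [ 4.28863877e-01  3.11216461e+00 -6.72223327e-05] [-0.25261667  0.51951555  1.00672419] 85.67443123766463
```

View pics/top.png

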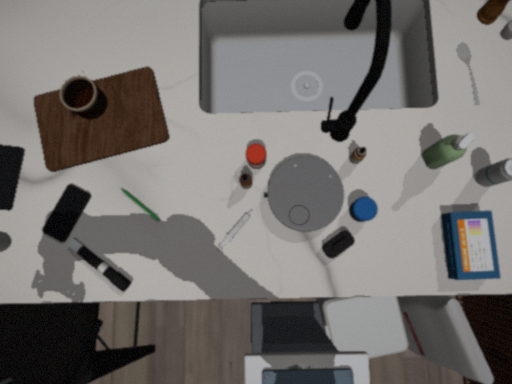

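View pics/scene.png

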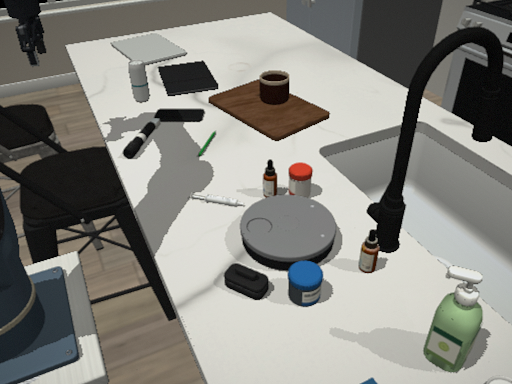

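The top view shows the pump disc at about (305,193). The catch's rim circle is at (298,214), and the scene view agrees. World positions: cap ≈ (561,-12), catch ≈ (505,8), 60 mm apart as stated. I'll first go high over a bare part of the cover at (556,50), shutting the fingers on the way.

```bash
python3 -m crank '[[[0.0156,-0.025,0,0,0],[0.0156,-0.025,0,0,0],[0.0156,-0.025,0,0,0],[0.0156,-0.025,0,0,0],[0.0156,-0.025,0,0,0],[0.0156,-0.025,0,0,0],[0.0156,-0.025,0,0,0],[0.0156,-0.025,0,0,0],[0.0156,-0.025,0,0,0],[0.0156,-0.025,0,0,0],[0.0156,-0.025,0,0,0],[0.0156,-0.025,0,0,0]]]' 20; python3 -m crank '[[[0.0156,-0.025,0,0,0],[0.0156,-0.025,0,0,0],[0.0156,-0.025,0,0,0],[0.0156,-0.025,0,0,0],[0.0156,-0.025,0,0,0],[0.0156,-0.025,0,0,0],[0.0156,-0.025,0,0,0],[0.0156,-0.025,0,0,0],[0.0156,-0.025,0,0,0],[0.0156,-0.025,0,0,0],[0.0156,-0.025,0,0,0],[0,0,0,0,0]]]'
```

```text
t: 2.1
tool_pos: [370.3, 348.8, 304.1]
tcp_rot: [0.429, 3.112, 0.001]
force: [1.2, -0.2, -0.8]
gripper_width: -0.1
finger_force: 0.0
t: 3.3
tool_pos: [543.0, 70.6, 304.1]
tcp_rot: [0.437, 3.109, -0.003]
force: [0.1, -0.4, 1.1]
gripper_width: -0.0
finger_force: 0.0
```

```bash
python3 -m crank '[[[0.0065,-0.01,-0.02,0,0],[0.0065,-0.01,-0.02,0,0],[0,0,-0.025,0,0],[0,0,-0.025,0,0],[0,0,-0.025,0,0],[0,0,-0.025,0,0],[0,0,-0.02,0,0],[0,0,-0.014,0,0],[0,0,-0.005,0,0],[0,0,0,0,0],[0,0,0,0,0],[0,0,0,0,0]]]'
cat > v.py <<'E'
import sys
from h import *
n=sys.argv[1];f=vision.grab_frame("scene");i=f["img"]
cv2.imwrite(n,cv2.resize(i[140:310,190:390],None,fx=3.5,fy=3.5,interpolation=cv2.INTER_CUBIC))
E
python3 v.py pics/s2.png
```

```text
t: 4.5
tool_pos: [554.7, 55.0, 125.8]
tcp_rot: [0.429, 3.111, 0.001]
force: [0.1, -0.6, -0.5]
gripper_width: 0.2
finger_force: 0.0
```

View pics/s2.png

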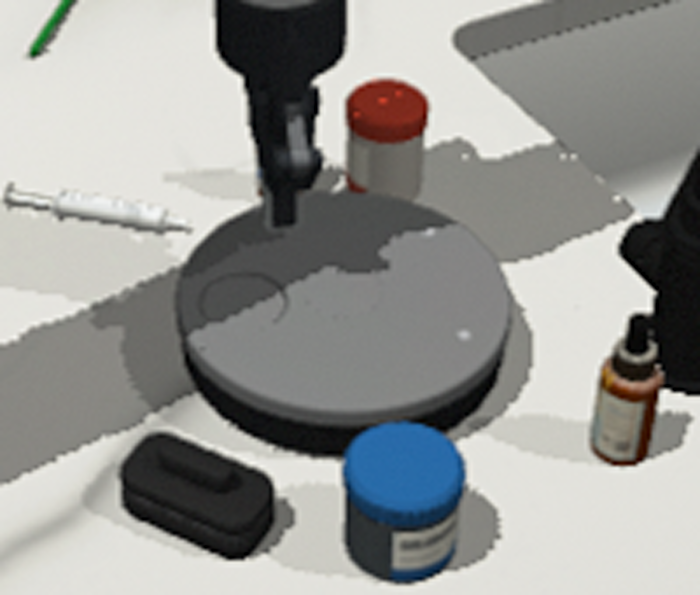

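The crop shows the shut fingertips at about (280,225), just above the bare cover. The recess rim is at about (243,300), where it was expected. Next I lower gently.

```bash
python3 -m crank '[[[0,-0.004,-0.003,0,0],[0,0,-0.002,0,0],[0,0,-0.001,0,0],[0,0,-0.001,0,0],[0,0,0,0,0],[0,0,0,0,0]]]'; python3 -m crank '[[[0,0,-0.001,0,0],[0,0,0,0,0],[0,0,0,0,0]]]'
```

```text
t: 5.15
tool_pos: [554.3, 50.9, 117.8]
tcp_rot: [-0.429, -3.112, -0.0]
force: [-0.2, -0.4, -0.0]
gripper_width: 0.1
finger_force: 0.0
t: 5.45
tool_pos: [554.3, 50.9, 117.7]
tcp_rot: [0.429, 3.112, 0.001]
force: [-2.8, 0.2, 11.6]
gripper_width: -0.4
finger_force: 6.0
```

```bash
python3 -m crank '[[[0,0,-0,0,0],[0,0,0,0,0],[0,0,0.0004,0,0],[-0.004,-0.0035,0,0,0],[-0.004,-0.0035,0,0,0],[-0.004,-0.0035,0,0,0],[0,0,0,0,0]]]'; for i in 1; do python3 -m crank '[[[-0.004,-0.0035,0,0,0],[-0.004,-0.0035,0,0,0],[-0.004,-0.0035,0,0,0],[0,0,0,0,0]]]'; done; python3 -m crank '[[[-0.004,-0.0035,0,0,0],[-0.004,-0.0035,0,0,0],[-0.004,-0.0035,0,0,0],[0,0,0,0,0]]]';  python3 -m crank '[[[-0.004,-0.0035,0,0,0],[-0.004,-0.0035,0,0,0],[-0.004,-0.0035,0,0,0],[0,0,0,0,0],[0,0,0,0,0]]]'
```

```text
t: 6.15
tool_pos: [542.3, 39.8, 117.7]
tcp_rot: [0.429, 3.111, 0.0]
force: [0.8, -0.4, 8.3]
gripper_width: 0.1
finger_force: 3.8
t: 6.55
tool_pos: [530.2, 29.3, 117.7]
tcp_rot: [0.43, 3.111, 0.0]
force: [-0.8, 0.2, 7.7]
gripper_width: -0.2
finger_force: 3.8
t: 6.95
tool_pos: [516.9, 18.4, 117.0]
tcp_rot: [-0.43, -3.11, 0.002]
force: [-0.0, 0.4, 0.2]
gripper_width: 0.2
finger_force: 0.0
t: 7.45
tool_pos: [506.3, 8.8, 117.3]
tcp_rot: [-0.429, -3.112, -0.0]
force: [-0.6, 1.1, 1.2]
gripper_width: -0.2
finger_force: 0.0
```

The contact force dropped to zero over the recess, so the tips have found the plate. Now I press it.

```bash
python3 -m crank '[[[-0.001,0,-0.001,0,0],[0,0,-0.001,0,0],[0,0,-0.001,0,0],[0,0,-0.001,0,0],[0,0,-0.001,0,0],[0,0,0,0,0],[0,0,0,0,0]]]'; python3 -m crank '[[[0,0,-0.001,0,0],[0,0,-0.001,0,0],[0,0,0,0,0],[0,0,0,0,0]]]'
```

```text
t: 8.15
tool_pos: [505.3, 8.8, 112.2]
tcp_rot: [-0.429, -3.112, 0.0]
force: [0.1, -0.6, 0.2]
gripper_width: 0.1
finger_force: 0.0
t: 8.55
tool_pos: [505.3, 8.8, 110.2]
tcp_rot: [-0.429, -3.112, 0.0]
force: [-0.1, 0.0, 0.5]
gripper_width: 0.3
finger_force: 0.0
```

```bash
python3 -m crank '[[[0,0,-0.0007,0,0],[0,0,0,0,0],[0,0,0,0,0]]]'; python3 -m crank '[[[0,0,-0.0005,0,0],[0,0,0,0,0],[0,0,0,0,0]]]'
```

```text
t: 8.85
tool_pos: [505.3, 8.8, 109.7]
tcp_rot: [0.429, 3.112, 0.0]
force: [-1.6, -0.3, 4.5]
gripper_width: -0.1
finger_force: 2.3
t: 9.15
tool_pos: [505.3, 8.8, 109.6]
tcp_rot: [0.429, 3.112, 0.0]
force: [-2.4, -0.5, 12.0]
gripper_width: -0.0
finger_force: 5.9
```

Fully home: the plate is 8 mm below the face and the force is 12 N against the stop. Now I draw straight up, then back clear.

```bash
python3 -m crank '[[[0,0,0,0,0],[0,0,0.002,0,0],[0,0,0.005,0,0],[0,0,0.015,0,0],[0,0,0.03,0,0],[0,0,0.03,0,0],[0,0,0.03,0,0],[0,0,0.03,0,0],[0,0,0.03,0,0],[0,0,0.02,0,0],[0,0,0,0,0]]]'; python3 -m crank '[[[0,0.025,0,0,0],[0,0.025,0,0,0],[0,0.025,0,0,0],[0,0.025,0,0,0],[0,0.025,0,0,0],[0,0.025,0,0,0],[0,0.025,0,0,0],[0,0.025,0,0,0],[0,0.025,0,0,0],[0,0.025,0,0,0],[0,0,0,0,0],[0,0,0,0,0]]]'
python3 v.py pics/s3.png
```

```text
t: 10.25
tool_pos: [506.3, 8.8, 303.9]
tcp_rot: [0.428, 3.107, 0.002]
force: [-0.1, 0.0, -0.4]
gripper_width: 0.3
finger_force: 0.0
t: 11.45
tool_pos: [504.9, 258.9, 300.1]
tcp_rot: [-0.427, -3.111, 0.002]
force: [-0.5, -0.0, 0.7]
gripper_width: 0.0
finger_force: 0.0
```

View pics/s3.png

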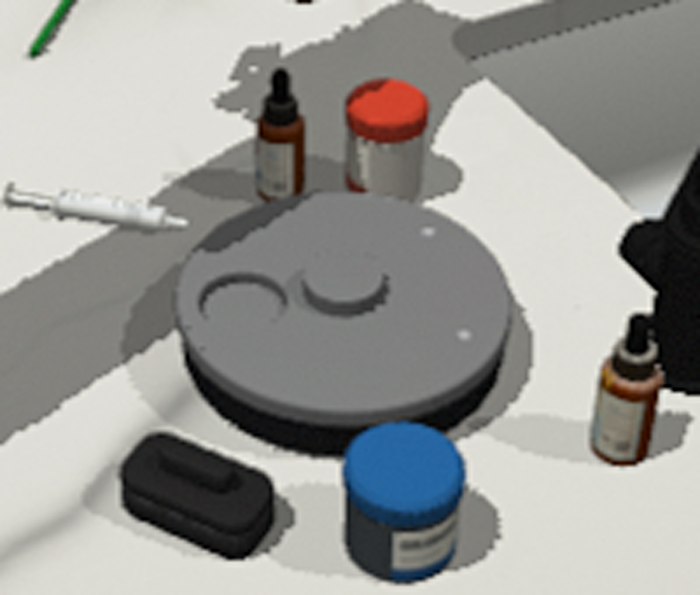

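The picture shows the cap standing up at (345,285) and the plate sunk deep at (243,300). The bystanders have not moved and the hand is clear.

```bash
python3 -c "
from station import bot
print(bot.close_job())"
```

```text
the job is handed in; nothing more can be done
None
```

The catch is pressed fully home and the battery cap is up. In the last picture the bystanders had not moved and the hand was clear; the job is handed in, but no verdict came back.

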